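Press the patty mould's sprung plate home with the tamper

ROBOT

A 6-joint arm with a two-finger parallel gripper is mounted at the origin on a cart in front of the work surface, level with it; the furniture and walls round the work are solid. World frame = base frame: x ahead of the robot, y to its left, z up, the work surface at z = 0. Lengths are in mm, angles in rad, forces in N, time in s.
With the tool pointing down it reaches from about 425 to 925 mm from the base axis. Payload 12.5 kg.
Tool frame: the origin (TCP) lies between the finger pads; the fingertips stand 17 mm ahead of it and the grasp point (between the pads) lies 2 mm behind it (ctrl.finger_overhang is the z of the fingertips in the tool frame, in mm); z points along the fingers, y is the direction in which the jaws open and shut (so a half turn about z gives the same grasp; the last joint's range is limited). The gripper opens to 85 mm and grips with 20 to 120 N. Pads are 22 mm wide; open, the fingers measure 114 mm over their backs; the gripper's body (76 mm by 85 mm) begins 54 mm behind the grasp point. The pads swing forward as they close: fully open they stand 13 mm farther back than shut.
Start: joints at [1.22, 0.491, 1.559, -0, 1.092, -0.106], TCP at [151.457, 606.386, 248.327] pointing down, gripper open.
Joint ranges: [-3.1, 3.1], [-0.84, 2.19], [0.05, 2.79], [-1.13, 4.28], [0.06, 2.93], [-2.69, 2.69]. Speed limits (rad/s): [2.22, 2.22, 2.79, 3.14, 3.14, 3.14].

INTERFACE

Orientations are given as a unit quaternion [w, x, y, z].
In Python, from plant import ctrl, viewer gives the robot as it stands.
- The arm moves only by the tool apply_moves, never from a script. Its argument "series" is a list of rows, each an object with "jaw": the finger opening in m, from 0 to 0.0854; "linear": the shift along the tool's x, y, z in m, a list of three; "rot": the turn, a rotation vector about the tool's x, y, z in degrees, a list of three. In form: [{"jaw": jaw, "linear": [tx, ty, tz], "rot": [rx, ry, rz]}, ...]. A call has 1 to 20 rows; each row shifts and turns the pose as measured when the row begins, along the tool's axes as they then stand; what a row does not reach is not made up. A row lasts 1/12 s, in which the tool goes at most 41.7 mm and 7.16 degrees, less where a joint would pass 70% of its speed; a pose out of reach is approached as far as the arm can. A call with a gripper value outside its range is refused whole. The fingers move at their own pace and stop on an object; "squeeze" is the grip in N (left out, the last holds). Time passes only in rows, so rows that do not move let the fingers close. It gives the time, the measured TCP pose, the force and the opening at its end, in the units of the state.
- ctrl.get_state(): the state, without advancing time (a new reading comes with each control period).
- viewer.snapshot(name): name is "side" or "top" or "wrist"; returns the picture (400x640x3 uint8, red, green, blue); there is no depth.
- viewer.camera_info(name): a dict with "vfov" (degrees; the focal length in pixels is half the picture's height over the tangent of half this angle, whatever the lens; pixels are square), "cx", "cy" (the principal point, pixels), "cam_to_world" (4x4, takes a point from camera to world coordinates); the wrist camera has in their place "hand_eye" (4x4, takes a point from camera to tool coordinates, whose origin is the TCP and whose axes are the flange's). Camera axes: x right, y down, z forward; pixel columns grow to the right and rows downward; lengths in mm; the calibration is good to about 2 mm. A picture is of the moment at which its call begins: read the wrist's pose just before it. camera_info takes no time and is no camera call.
- ctrl.hand_in(): hands the job in, once; it reports no verdict.
The state is a dict: "clock": time; "joint_positions": joint angles; "joint_vel": joint speeds; "tau": joint torques, N m; "tool_pos": TCP position; "tcp_rot": TCP orientation; "force": force on the tool from outside, world axes, zero at the start; "ft_torque": the same for the moment, N m; "grip_width": opening from 0.0 (shut) to 1.0 (fully open).
Only numpy, scipy, OpenCV 4.12 (cv2) and the standard library are available. Lean on these libraries where they do the work, as an engineer would, in place of code of your own. Each camera call takes 0.05 s, during which the arm holds its last target.

TASK

Before service, check the patty mould: take the narrow flat tamper, the one whose foot fits into the mould's cup, and with it press the sprung plate squarely down until it is fully home and level, and keep it there for about a second. Then lift the tamper out so that the plate springs back up, and stand the tamper upright on the free steel table top beside the mould. Leave the wide tamper where it is.

Things in the scene. Friction and masses are not known exactly. Their poses are not given: they have to be found in the camera images.
- tamper_center (a point): Narrow tamper, loose, 0.25 kg, standing upright: round steel foot 64 mm in diameter, 16 mm thick; short tapering neck; straight round black handle 28 mm in diameter from 34 to 110 mm above the underside of the foot; 110 mm high in all. The point is on its axis 55 mm above the underside; z axis up along the handle. A good grip is 20 mm above this point.
- wide_tamper_center (a point): A bystander: the wide tamper, with the same handle and height but a foot 116 mm in diameter, too wide for the mould; loose, standing upright. The point is on its axis, 55 mm above its underside.
- plate_top (a point): Centre of the upper face of the sprung plate (steel disc, 88 mm), z up. It lies in the mould, a fixed steel cup 94 mm wide inside, 109 mm outside, on a 130 mm square base. Cup rim 60 mm above the table; plate face at rest 50 mm above the table, fully home 30 mm. Pressed unevenly, the plate rocks up to 11 degrees either way against light springs.
- plunger (a joint): How far the sprung plate is pressed down, in m: 0 at rest (up), 0.020 fully home on its stop. The spring pushes back with about 3 N at the start and about 10 N at the end of the travel, and lifts the plate again when it is let go.
Not all that is in view belongs to the job. Leave any yellow look-alike of the part that bears plate_top alone.

How it is judged (in metres and radians):
On the way:
1. the narrow tamper, held upright in the cup, keeps the plate fully home and level (value of joint plunger above 0.0175 m and angle between plate_top's own z axis and vertical below 0.14 rad and angle between tamper_center's own z axis and vertical below 0.18 rad and horizontal distance between tamper_center and plate_top below 0.03 m and z of tamper_center in the frame of plate_top below 0.06 m), for 0.4 s.
At the end, for the whole second after the job is handed in: The plate is back up (pressed less than 3 mm); the narrow tamper is let go and at rest, upright within 10 degrees, its foot on the table top (centre point 48 to 62 mm above it), its axis more than 80 mm from the centre of the mould (value of joint plunger below 0.003 m and height (world z) of tamper_center between 0.048 and 0.062 m and angle between tamper_center's own z axis and vertical below 0.17 rad and horizontal distance between tamper_center and plate_top above 0.08 m and linear speed of tamper below 0.02 m/s); the robot touches nothing.
It fails at once if the wide tamper is moved by more than 40 mm or tipped over (distance of wide_tamper_center from where it was at the start of the episode above 0.04 m or angle between wide_tamper_center's own z axis and vertical above 0.5 rad).
It also fails if it takes over 58 s, if anything falls off the work surface, if the arm or the gripper's body presses on something with over 40 N, if the wrist force passes 120 N, or if a joint passes its speed limit or range.

## Working session

There is one attempt and no reset: what is moved stays moved. The work goes in short steps, Python scripts to look and compute and a tool call to move; the robot and the scene stay as the last step left them, time stands still between calls to the robot, and variables do not carry over. Pictures are saved under pics/ and viewed, and the job is handed in when it is done.

Besides the shell and the picture viewer there is one more tool, called by a JSON object that holds its "fn" and its "kwargs", one argument or row to a line. apply_moves: Moves the arm, as the interface text tells. Its arguments: {"type":"object","properties":{"series":{"type":"array","items":{"type":"object","properties":{"jaw":{"type":"number"},"linear":{"type":"array","items":{"type":"number"}},"rot":{"type":"array","items":{"type":"number"}}}}},"squeeze":{"type":"number"}},"required":["series"]}

```bash
mkdir -p pics; ls
cat > h.py <<'E'
import numpy as np, cv2
from plant import ctrl, viewer
def snap(n,f):
    im=viewer.snapshot(n); cv2.imwrite('pics/'+f+'.png',cv2.cvtColor(im,cv2.COLOR_RGB2BGR)); return im
E
python3 - <<'E'
from h import *
print(ctrl.get_state())
np.set_printoptions(precision=4,suppress=True)
for n in ['side','top','wrist']:
    print(n,viewer.camera_info(n)); snap(n,n+'0')
E
```

```text
pics
{'clock': 0.0, 'joint_positions': array([ 1.22038716e+00,  4.91570040e-01,  1.55944679e+00, -5.06667414e-06,
        1.09170481e+00, -1.05581300e-01]), 'joint_vel': array([ 0.00120057,  0.00228986,  0.0007437 ,  0.00141283, -0.00053897,
       -0.00103334]), 'tau': array([-1.89502280e-03, -6.18443155e+01, -2.61600602e+01, -1.50033666e-04,
        4.04599879e-03, -8.30918822e-06]), 'tool_pos': array([151.38982312, 606.17527478, 247.72213231]), 'tcp_rot': array([-1.25401188e-04,  1.22107251e-01,  9.92516751e-01, -5.50396633e-04]), 'force': array([ 0.17857807,  0.29364608, -0.08135253]), 'ft_torque': array([-0.0270087 ,  0.00315965, -0.01634788]), 'grip_width': 0.9971367613356341}
side {'vfov': 57.87164943860762, 'cx': 317.3165911727892, 'cy': 199.1172070345154, 'cam_to_world': array([[   0.9987,   -0.0428,    0.0279,  489.0248],
       [  -0.0461,   -0.5197,    0.8531, -778.2378],
       [  -0.022 ,   -0.8533,   -0.521 ,  644.5284],
       [   0.    ,    0.    ,    0.    ,    1.    ]])}
top {'vfov': 53.90575725657711, 'cx': 315.18709082020274, 'cy': 197.95477409027166, 'cam_to_world': array([[  -0.0072,   -0.994 ,    0.1091,  405.2981],
       [  -0.9997,    0.0099,    0.0243,  127.4321],
       [  -0.0253,   -0.1089,   -0.9937, 1068.1115],
       [   0.    ,    0.    ,    0.    ,    1.    ]])}
wrist {'vfov': 68.9544286437781, 'cx': 317.2809219061009, 'cy': 198.88171272139624, 'hand_eye': array([[   0.0002,   -0.9507,   -0.3102,   79.455 ],
       [   1.    ,    0.0001,    0.0002,    1.4152],
       [  -0.0002,   -0.3102,    0.9507, -124.9422],
       [   0.    ,    0.    ,    0.    ,    1.    ]])}
```

View pics/side0.png

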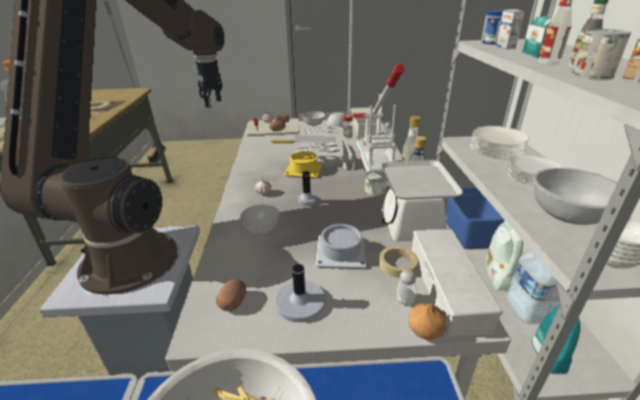

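View pics/top0.png

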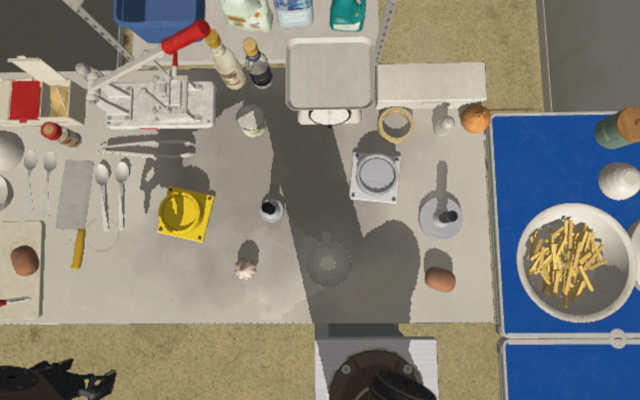

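View pics/wrist0.png

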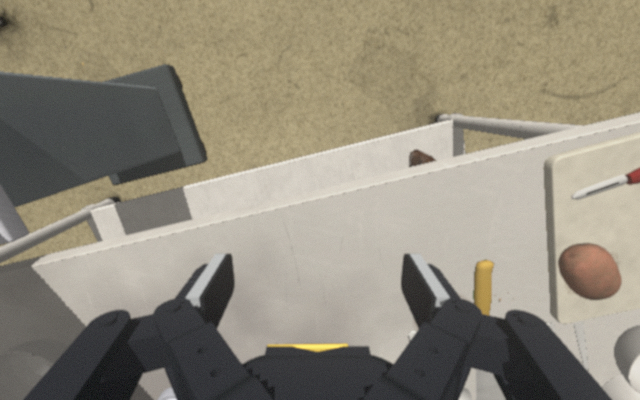

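Candidates in the top view: tamper at (271,209) with a small foot, and tamper at (441,216) with a large foot. Moulds are the grey one at (376,177) and the yellow look-alike at (186,213). The narrow tamper is (271,209) and the mould for the job is the grey one. I'll confirm with an enlarged crop and measure.

```bash
cat >> h.py <<'E'
def ray(n,u,v):
    c=viewer.camera_info(n); f=200/np.tan(np.radians(c['vfov'])/2)
    d=np.array([(u-c['cx'])/f,(v-c['cy'])/f,1.]); T=c['cam_to_world']
    return T[:3,3],T[:3,:3]@d
def onz(n,u,v,z):
    o,d=ray(n,u,v); return o+d*(z-o[2])/d[2]
def proj(n,p):
    c=viewer.camera_info(n); f=200/np.tan(np.radians(c['vfov'])/2)
    q=np.linalg.inv(c['cam_to_world'])@np.append(p,1); return np.array([f*q[0]/q[2]+c['cx'],f*q[1]/q[2]+c['cy']])
np.set_printoptions(precision=1,suppress=True)
E
python3 - <<'E'
from h import *
t=cv2.imread('pics/top0.png'); s=cv2.imread('pics/side0.png')
a=cv2.resize(t[130:290,230:480],None,fx=3.1,fy=3.1,interpolation=cv2.INTER_CUBIC); cv2.imwrite('pics/topc.png',a)
b=cv2.resize(s[140:330,240:400],None,fx=3,fy=3,interpolation=cv2.INTER_CUBIC); cv2.imwrite('pics/sidec.png',b)
for n,im,box in [('top',t,(250,190,290,230)),('top',t,(430,195,470,230)),('side',s,(290,165,325,212)),('side',s,(285,255,315,320))]:
    x0,y0,x1,y1=box; m=(im[y0:y1,x0:x1].max(2)<45).astype(np.uint8)
    k,l,st,c=cv2.connectedComponentsWithStats(m)
    for i in range(1,k):
        if st[i,4]>15: print(n,st[i]+np.array([x0,y0,0,0,0]),c[i]+[x0,y0])
E
```

```text
top [262 203  13  11 105] [267.9 207.7]
side [303 172   7  21 105] [305.9 182.1]
side [294 265   9   7  50] [297.8 267.8]
side [293 274  11  20 175] [298.7 283.5]
```

View pics/topc.png

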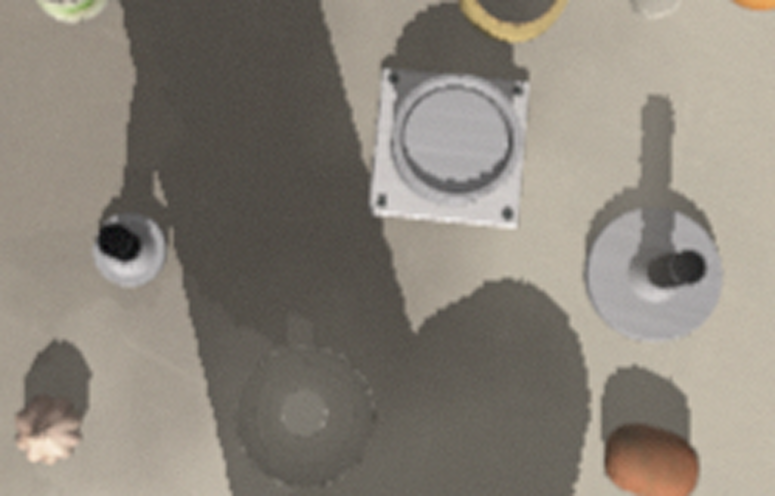

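View pics/sidec.png

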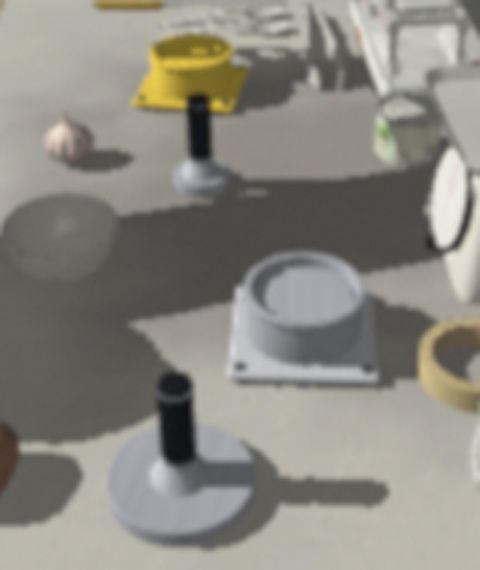

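The crops confirm it: the small-foot tamper is at top (271.6,210.6), the wide one at (441,217), and the grey mould cup at about (377,174). A faint transparent bowl at (328,262) must be avoided. Now the positions.

Run:
```python
from h import *
print('foot top',onz('top',271.6,210.6,16),'handle top',onz('top',267.5,207.5,105))
def tri(pt,ps):
    (o1,d1),(o2,d2)=ray('top',*pt),ray('side',*ps)
    A=np.stack([d1,-d2],1); x=np.linalg.lstsq(A,o2-o1,rcond=None)[0]; a=o1+x[0]*d1;b=o2+x[1]*d2; return (a+b)/2,np.linalg.norm(a-b)
print('foot tri', tri((271.6,210.6),(240+201/3,140+177/3)))
# rim: inner/outer in crop
print('rim top', onz('top',230+456/3.1,130+135/3.1,60), 'plate',onz('top',230+457/3.1,130+136/3.1,50))
print('rim side',onz('side',240+303/3,140+290/3,60))
print('mould tri',tri((230+456/3.1,130+135/3.1),(240+303/3,140+290/3)))
print('base corners',[onz('top',230+x/3.1,130+y/3.1,12) for x,y in [(385,68),(528,76),(518,228),(372,213)]])
print('wide foot',onz('top',230+654/3.1,130+273/3.1,16))
print('bowl',onz('top',328,262,0),'garlic',onz('top',246,268,15))
```

```text
foot top [487.8 270.7  16. ] handle top [488.5 268.8 105. ]
foot tri (array([488.5, 272.2,   5.3]), np.float64(0.2890417835847181))
rim top [577.9  -8.5  60. ] plate [578.7 -10.7  50. ]
rim side [574.  -16.6  60. ]
mould tri (array([576.8,  -9.2,  54.7]), np.float64(3.969479873844797))
base corners [array([646.6,  45.9,  12. ]), array([637.8, -79.2,  12. ]), array([504. , -66.5,  12. ]), array([518.3,  59.5,  12. ])]
wide foot [ 463.8 -180.5   16. ]
bowl [349.4 120.5   0. ] garlic [335.7 338.3  15. ]
```

{"fn": "apply_moves", "kwargs": {
  "series": [
    {"jaw":0.085,"linear":[-0.034,-0.0203,0.004]},
    {"jaw":0.085,"linear":[-0.034,-0.0203,0.004]},
    {"jaw":0.085,"linear":[-0.034,-0.0203,0.004]},
    {"jaw":0.085,"linear":[-0.034,-0.0203,0.004]},
    {"jaw":0.085,"linear":[-0.034,-0.0203,0.004]},
    {"jaw":0.085,"linear":[-0.034,-0.0203,0.004]},
    {"jaw":0.085,"linear":[-0.034,-0.0203,0.004]},
    {"jaw":0.085,"linear":[-0.034,-0.0203,0.004]},
    {"jaw":0.085,"linear":[-0.034,-0.0203,0.004]},
    {"jaw":0.085,"linear":[-0.034,-0.0203,0.004]},
    {"jaw":0.085,"linear":[-0.034,-0.0203,0.004]},
    {"jaw":0.085,"linear":[-0.034,-0.0203,0.004]},
    {"jaw":0.085,"linear":[0,0,0]}
  ]
}}

```text
invalid input at $.series[0]: expected keys jaw, linear, rot
```

```bash
cat >> h.py <<'E'
from scipy.spatial.transform import Rotation as Ro
def pose():
    s=ctrl.get_state(); q=s['tcp_rot']; return s['tool_pos'],Ro.from_quat([q[1],q[2],q[3],q[0]]),s
def wray(u,v,p,R):
    c=viewer.camera_info('wrist'); f=200/np.tan(np.radians(c['vfov'])/2); H=c['hand_eye']
    d=np.array([(u-c['cx'])/f,(v-c['cy'])/f,1.]); return R.apply(H[:3,3])+p,R.apply(H[:3,:3]@d)
def wonz(u,v,z,p,R):
    o,d=wray(u,v,p,R); return o+d*(z-o[2])/d[2]
def totool(target,p,R): return R.inv().apply(np.array(target)-p)
E
cat > w.py <<'E'
import sys; from h import *
p,R,s=pose(); snap('wrist',sys.argv[1]); print(p,R.as_matrix().round(4),s['force'],s['grip_width'],s['clock'])
np.savez('pics/'+sys.argv[1]+'.npz',p=p,R=R.as_quat())
E
python3 w.py w1
```

```text
[151.4 606.2 247.9] [[-1.   0.2 -0. ]
 [ 0.2  1.  -0. ]
 [ 0.  -0.  -1. ]] [-0.1  0.2  0.5] 0.9988367932916812 0.15
```

View pics/w1.png

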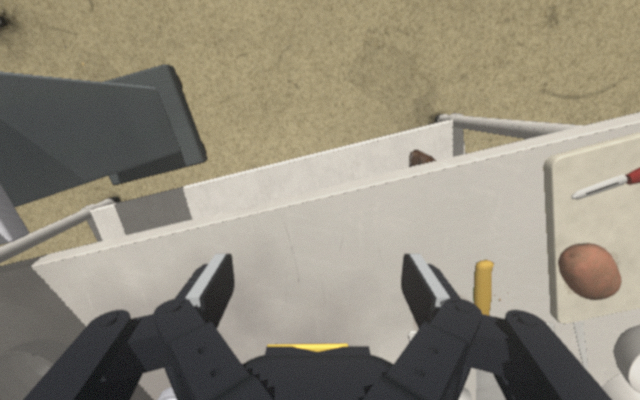

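The call was refused because every row needs the rot key; nothing moved and the view is unchanged.

{"fn": "apply_moves", "kwargs": {
  "series": [
    {"jaw":0.085,"linear":[-0.034,-0.0203,0.004],"rot":[0,0,0]},
    {"jaw":0.085,"linear":[-0.034,-0.0203,0.004],"rot":[0,0,0]},
    {"jaw":0.085,"linear":[-0.034,-0.0203,0.004],"rot":[0,0,0]},
    {"jaw":0.085,"linear":[-0.034,-0.0203,0.004],"rot":[0,0,0]},
    {"jaw":0.085,"linear":[-0.034,-0.0203,0.004],"rot":[0,0,0]},
    {"jaw":0.085,"linear":[-0.034,-0.0203,0.004],"rot":[0,0,0]},
    {"jaw":0.085,"linear":[-0.034,-0.0203,0.004],"rot":[0,0,0]},
    {"jaw":0.085,"linear":[-0.034,-0.0203,0.004],"rot":[0,0,0]},
    {"jaw":0.085,"linear":[-0.034,-0.0203,0.004],"rot":[0,0,0]},
    {"jaw":0.085,"linear":[-0.034,-0.0203,0.004],"rot":[0,0,0]},
    {"jaw":0.085,"linear":[-0.034,-0.0203,0.004],"rot":[0,0,0]},
    {"jaw":0.085,"linear":[-0.034,-0.0203,0.004],"rot":[0,0,0]},
    {"jaw":0.085,"linear":[0,0,0],"rot":[0,0,0]}
  ]
}}

```text
clock: 1.28
tool_pos: [501.0, 257.7, 196.2]
tcp_rot: [0.0, 0.118, 0.993, 0.001]
force: [-0.1, -0.3, 0.5]
grip_width: 0.996
```

```bash
python3 w.py w2; python3 -c "
from h import *
p,R,s=pose(); print('to above tamper',totool([488,270,190],p,R))"
```

```text
[501.  257.7 196.2] [[-1.   0.2  0. ]
 [ 0.2  1.   0. ]
 [-0.   0.  -1. ]] [-0.1 -0.3  0.5] 0.9961212706755067 1.2833
to above tamper [13.4  7.9  6.3]
```

View pics/w2.png

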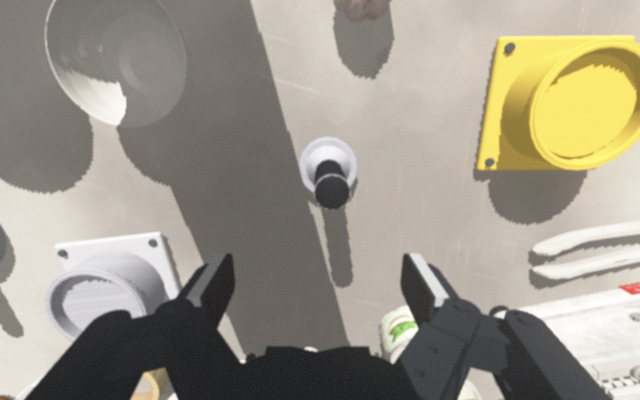

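The wrist view shows the narrow tamper's foot at about (329,165), its handle top at (332,190), the yellow look-alike at the right and the grey mould at lower left.

Run:
```python
from h import *
d=np.load('pics/w2.npz'); p=d['p'];R=Ro.from_quat(d['R'])
im=cv2.imread('pics/w2.png')
m=(im.max(2)<50).astype(np.uint8); m[:130]=0;m[240:]=0;m[:,:295]=0;m[:,365:]=0
ys,xs=np.nonzero(m); print(xs.min(),xs.max(),ys.min(),ys.max())
b=cv2.resize(im[120:300,260:400],None,fx=4,fy=4); cv2.imwrite('pics/w2c.png',b[:600])
f=wonz(328.5,165,16,p,R); print('foot',f,'handle top',wonz(332.3,(ys.max()-8),110,p,R),'dia',np.linalg.norm(wonz(300,165,16,p,R)-wonz(357,165,16,p,R)))
print(totool([f[0],f[1],73],p,R))
```

```text
317 319 198 198
foot [487. 275.  16.] handle top [486.9 274.3 110. ] dia 60.5177494941641
[ 17.7  13.4 123.2]
```

View pics/w2c.png

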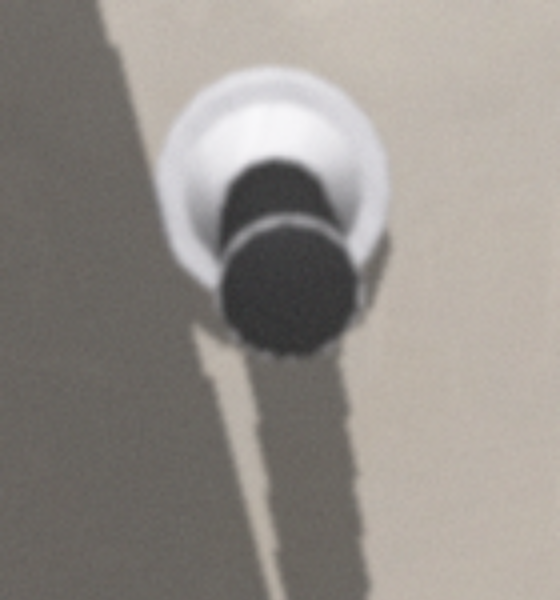

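{"fn": "apply_moves", "kwargs": {
  "series": [
    {"jaw":0.085,"linear":[0.0167,0.0117,0.01],"rot":[0,0,0]},
    {"jaw":0.085,"linear":[0,0,0],"rot":[0,0,0]},
    {"jaw":0.085,"linear":[0,0,0.03],"rot":[0,0,0]},
    {"jaw":0.085,"linear":[0,0,0.03],"rot":[0,0,0]},
    {"jaw":0.085,"linear":[0,0,0.02],"rot":[0,0,0]},
    {"jaw":0.085,"linear":[0,0,0],"rot":[0,0,0]}
  ]
}}

```text
clock: 1.83
tool_pos: [484.1, 277.7, 105.8]
tcp_rot: [0.001, 0.118, 0.993, 0.002]
force: [0.2, -0.3, 0.2]
grip_width: 0.992
```

```bash
python3 w.py w3; python3 -c "
from h import *
p,R,s=pose(); print('togo',totool([487.3,273,73],p,R),R.as_rotvec(degrees=True))"
```

```text
[484.1 277.7 105.8] [[-1.   0.2  0. ]
 [ 0.2  1.   0. ]
 [-0.   0.  -1. ]] [ 0.2 -0.3  0.2] 0.9915388086427961 1.8333
togo [-3.6 -4.4 34.4] [ 21.2 178.5   0.4]
```

View pics/w3.png

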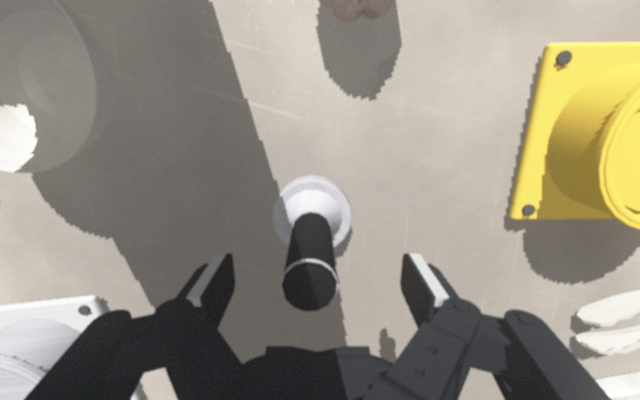

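Run:
```python
from h import *
d=np.load('pics/w3.npz'); p=d['p'];R=Ro.from_quat(d['R'])
f=wonz(312.5,213,16,p,R); h=wonz(311.5,285,110,p,R); print(f,h,totool([f[0],f[1],73],p,R),totool([h[0],h[1],73],p,R))
```

```text
[486.1 275.3  16. ] [487.4 275.6 110. ] [-2.4 -2.1 32.8] [-3.6 -1.5 32.8]
```

{"fn": "apply_moves", "kwargs": {
  "series": [
    {"jaw":0.085,"linear":[-0.0025,-0.002,0.012],"rot":[0,0,0]},
    {"jaw":0.085,"linear":[0,0,0.012],"rot":[0,0,0]},
    {"jaw":0.085,"linear":[0,0,0.004],"rot":[0,0,0]},
    {"jaw":0.085,"linear":[0,0,0],"rot":[0,0,0]}
  ]
}}

```text
clock: 2.22
tool_pos: [487.8, 277.0, 80.7]
tcp_rot: [0.004, 0.117, 0.993, 0.004]
force: [-0.3, -0.1, -0.5]
grip_width: 0.996
```

```bash
python3 w.py w4; python3 -c "
from h import *
p,R,s=pose(); print('togo',totool([486.8,275,73],p,R),R.as_rotvec(degrees=True))"
```

```text
[487.8 277.   80.7] [[-1.   0.2  0. ]
 [ 0.2  1.   0. ]
 [-0.   0.  -1. ]] [-0.3 -0.1 -0.5] 0.9957402367712765 2.2167
togo [ 0.7 -2.4  8.1] [ 20.9 178.3   0.7]
```

View pics/w4.png

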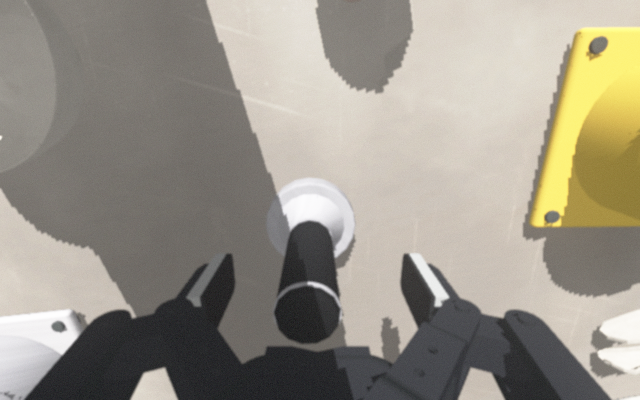

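```bash
cat >> h.py <<'E'
def level(R):
    # tool-frame rotvec (deg) bringing tool z to straight down
    zt=R.inv().apply([0,0,-1]); a=np.cross([0,0,1],zt); return np.degrees(a)
E
python3 - <<'E'
from h import *
d=np.load('pics/w4.npz'); p=d['p'];R=Ro.from_quat(d['R'])
f=wonz(311,222,16,p,R); h=wonz(308,312,110,p,R); print(f,h,totool([f[0],f[1],73],p,R),totool([h[0],h[1],73],p,R),level(R).round(3))
E
```

```text
[487.3 274.7  16. ] [485.9 275.  110. ] [ 0.  -2.5  7.7] [ 1.4 -2.5  7.7] [ 0.5  0.4 -0. ]
```

{"fn": "apply_moves", "kwargs": {
  "series": [
    {"jaw":0.085,"linear":[0.0005,-0.0023,0.005],"rot":[0.5,0.4,0]},
    {"jaw":0.085,"linear":[0,0,0.001],"rot":[0,0,0]},
    {"jaw":0.085,"linear":[0,0,0],"rot":[0,0,0]},
    {"jaw":0.085,"linear":[0,0,0],"rot":[0,0,0]}
  ]
}}

```text
clock: 2.6
tool_pos: [487.5, 274.9, 75.8]
tcp_rot: [0.001, 0.117, 0.993, -0.0]
force: [0.4, -0.1, 0.3]
grip_width: 0.997
```

```bash
python3 -c "
from h import *
p,R,s=pose(); print(p,'togo',totool([486.8,275,73],p,R),level(R).round(2))"
```

```text
[487.5 274.9  75.8] togo [ 0.7 -0.1  2.8] [-0.   0.1  0. ]
```

{"fn": "apply_moves", "kwargs": {
  "series": [
    {"jaw":0.02,"linear":[0,0,0.002],"rot":[0,0,0]},
    {"jaw":0.02,"linear":[0,0,0],"rot":[0,0,0]},
    {"jaw":0.02,"linear":[0,0,0],"rot":[0,0,0]},
    {"jaw":0.02,"linear":[0,0,0],"rot":[0,0,0]},
    {"jaw":0.02,"linear":[0,0,0],"rot":[0,0,0]},
    {"jaw":0.02,"linear":[0,0,0],"rot":[0,0,0]},
    {"jaw":0.02,"linear":[0,0,0],"rot":[0,0,0]},
    {"jaw":0.02,"linear":[0,0,0],"rot":[0,0,0]},
    {"jaw":0.02,"linear":[0,0,0],"rot":[0,0,0]},
    {"jaw":0.02,"linear":[0,0,0],"rot":[0,0,0]},
    {"jaw":0.02,"linear":[0,0,0],"rot":[0,0,0]},
    {"jaw":0.02,"linear":[0,0,0],"rot":[0,0,0]}
  ],
  "squeeze": 70
}}

```text
clock: 3.6
tool_pos: [487.7, 274.9, 74.2]
tcp_rot: [0.001, 0.117, 0.993, -0.0]
force: [-0.4, -0.7, -0.4]
grip_width: 0.311
```

```bash
python3 w.py w5;  python3 -c "
from h import *
p,R,s=pose(); print(p,level(R).round(2),s['ft_torque'])"
```

```text
[487.7 274.9  74.2] [[-1.   0.2  0. ]
 [ 0.2  1.  -0. ]
 [-0.   0.  -1. ]] [-0.4 -0.7 -0.4] 0.3111589020611668 3.6
[487.7 274.9  74.2] [ 0.   0.1 -0. ] [ 0.  -0.1  0. ]
```

View pics/w5.png

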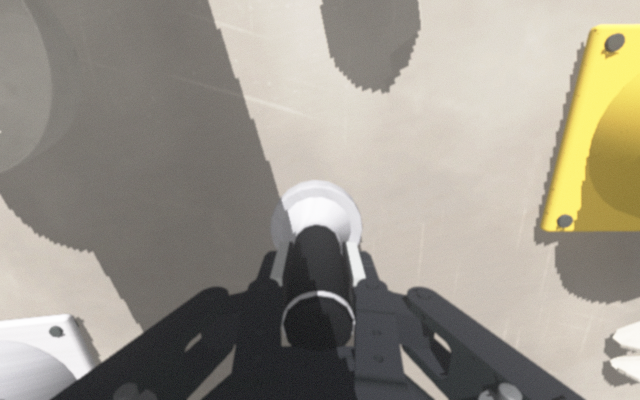

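{"fn": "apply_moves", "kwargs": {
  "series": [
    {"jaw":0.02,"linear":[0,0,-0.015],"rot":[0,0,0]},
    {"jaw":0.02,"linear":[0,0,-0.03],"rot":[0,0,0]},
    {"jaw":0.02,"linear":[0,0,-0.03],"rot":[0,0,0]},
    {"jaw":0.02,"linear":[0,0,-0.025],"rot":[0,0,0]},
    {"jaw":0.02,"linear":[-0.0165,-0.0245,0],"rot":[0,0,0]},
    {"jaw":0.02,"linear":[-0.0165,-0.0245,0],"rot":[0,0,0]},
    {"jaw":0.02,"linear":[-0.0165,-0.0245,0],"rot":[0,0,0]},
    {"jaw":0.02,"linear":[-0.0165,-0.0245,0],"rot":[0,0,0]},
    {"jaw":0.02,"linear":[-0.0165,-0.0245,0],"rot":[0,0,0]},
    {"jaw":0.02,"linear":[-0.0165,-0.0245,0],"rot":[0,0,0]},
    {"jaw":0.02,"linear":[-0.0165,-0.0245,0],"rot":[0,0,0]},
    {"jaw":0.02,"linear":[-0.0165,-0.0245,0],"rot":[0,0,0]},
    {"jaw":0.02,"linear":[0,0,0],"rot":[0,0,0]},
    {"jaw":0.02,"linear":[0,0,0],"rot":[0,0,0]}
  ]
}}

```text
clock: 4.82
tool_pos: [571.6, 44.0, 177.1]
tcp_rot: [-0.001, 0.115, 0.993, -0.001]
force: [-0.1, 0.2, -2.9]
grip_width: 0.312
```

```bash
python3 w.py w6;  python3 -c "
from h import *
p,R,s=pose(); print(p,level(R).round(2),totool([577,-10,p[2]],p,R))"
```

```text
[571.6  44.  177.1] [[-1.   0.2 -0. ]
 [ 0.2  1.  -0. ]
 [ 0.  -0.  -1. ]] [-0.1  0.2 -2.9] 0.31158397278382366 4.8167
[571.6  44.1 177.2] [-0.2 -0.1  0. ] [-17.6 -51.5   0.1]
```

View pics/w6.png

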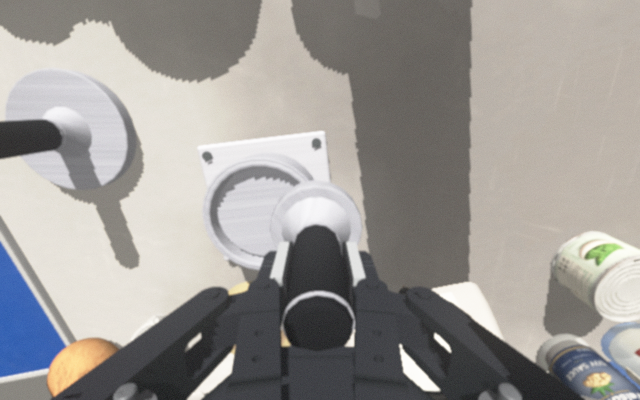

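The tamper is held and lifted, with the grey mould's rim visible: left edge at x≈203, top y≈154, bottom y≈269. I'll enlarge it to fit the rim.

Run:
```python
from h import *
im=cv2.imread('pics/w6.png'); cv2.imwrite('pics/w6c.png',cv2.resize(im[125:285,190:370],None,fx=3.7,fy=3.7,interpolation=cv2.INTER_CUBIC)[:600])
```

```text
(no output)
```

View pics/w6c.png

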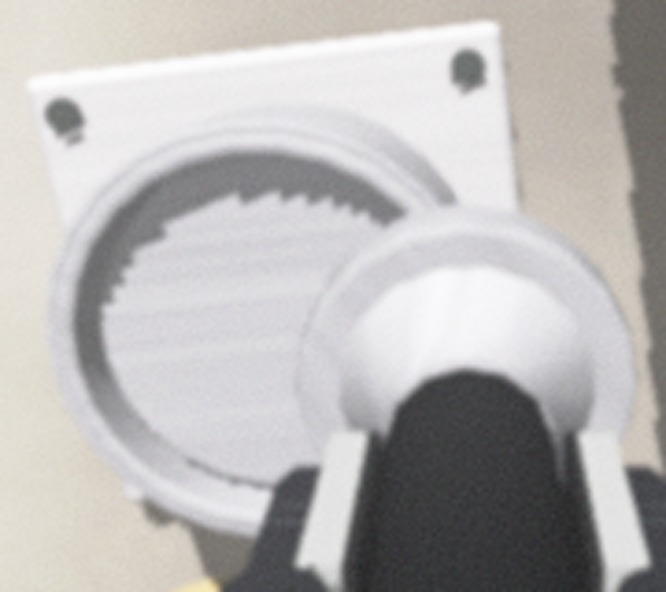

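Run:
```python
from h import *
d=np.load('pics/w6.npz'); p=d['p'];R=Ro.from_quat(d['R'])
def fit(P):
    P=np.array(P); A=np.c_[2*P,np.ones(len(P))]; s=np.linalg.lstsq(A,(P**2).sum(1),rcond=None)[0]; r=np.sqrt(s[2]+s[0]**2+s[1]**2); return s[:2],2*r
inn=[(75,320),(90,250),(130,195),(180,162),(260,147),(330,155),(405,197),(85,375)]
out=[(50,320),(57,265),(130,162),(190,135),(260,126),(330,133),(60,385),(100,455),(180,515),(240,533)]
for P in(inn,out): print(fit([wonz(190+x/3.7,125+y/3.7,60,p,R)[:2] for x,y in P]))
foot=[(300,360),(318,290),(370,235),(440,208),(510,212),(580,248),(625,315),(635,370)]
uz=p[2]-74.2+16
print(fit([wonz(190+x/3.7,125+y/3.7,uz,p,R)[:2] for x,y in foot]),p)
```

```text
(array([577.2,  -4.8]), np.float64(95.83150998320777))
(array([577.7,  -5.8]), np.float64(106.98622984788432))
(array([570.4,  44.8]), np.float64(61.515798254095095)) [571.6  44.  177.1]
```

{"fn": "apply_moves", "kwargs": {
  "series": [
    {"jaw":0.02,"linear":[-0.008,-0.02,0],"rot":[-0.2,-0.1,0]},
    {"jaw":0.02,"linear":[-0.008,-0.02,0],"rot":[0,0,0]},
    {"jaw":0.02,"linear":[0,0,0],"rot":[0,0,0]},
    {"jaw":0.02,"linear":[0,0,0],"rot":[0,0,0]},
    {"jaw":0.02,"linear":[0,0,0],"rot":[0,0,0]}
  ]
}}

```text
clock: 5.28
tool_pos: [576.7, 4.5, 176.6]
tcp_rot: [-0.001, 0.113, 0.994, 0.001]
force: [0.3, 0.0, -2.6]
grip_width: 0.31
```

```bash
python3 w.py w7;  python3 -c "
from h import *
p,R,s=pose(); print(p,level(R).round(2),totool([578.5,-6,p[2]],p,R))"
```

```text
[576.7   4.5 176.6] [[-1.   0.2 -0. ]
 [ 0.2  1.   0. ]
 [ 0.   0.  -1. ]] [ 0.3  0.  -2.6] 0.3098537480968193 5.2833
[576.6   4.7 176.5] [ 0.1 -0.1  0. ] [ -4.2 -10.   -0. ]
```

View pics/w7.png

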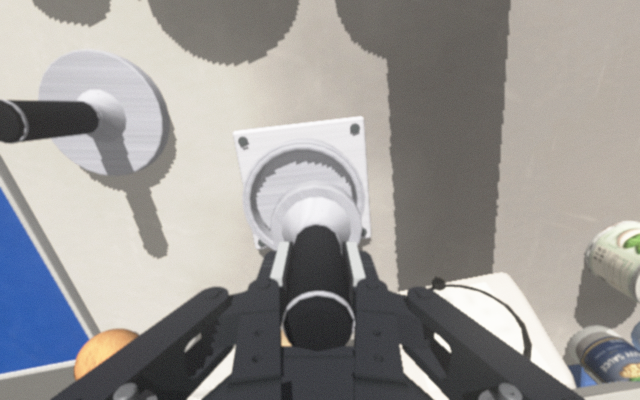

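The foot is still slightly right of the cup centre (foot at x≈317, cup at x≈305), which matches the remaining −10 mm. I'll correct it and lower to just above the rim.

{"fn": "apply_moves", "kwargs": {
  "series": [
    {"jaw":0.02,"linear":[-0.004,-0.0095,0],"rot":[0,0,0]},
    {"jaw":0.02,"linear":[0,0,0.01],"rot":[0,0,0]},
    {"jaw":0.02,"linear":[0,0,0.012],"rot":[0,0,0]},
    {"jaw":0.02,"linear":[0,0,0],"rot":[0,0,0]},
    {"jaw":0.02,"linear":[0,0,0],"rot":[0,0,0]}
  ]
}}

```text
clock: 5.75
tool_pos: [578.2, -3.6, 152.8]
tcp_rot: [-0.001, 0.111, 0.994, 0.001]
force: [0.1, 0.0, -3.0]
grip_width: 0.311
```

```bash
python3 w.py w8;  python3 -c "
from h import *
p,R,s=pose(); print(p,level(R).round(2),totool([578.5,-6,p[2]],p,R))
im=cv2.imread('pics/w8.png'); cv2.imwrite('pics/w8c.png',cv2.resize(im[125:285,220:400],None,fx=3.7,fy=3.7,interpolation=cv2.INTER_CUBIC)[:600])"
```

```text
[578.2  -3.6 152.8] [[-1.   0.2 -0. ]
 [ 0.2  1.   0. ]
 [ 0.   0.  -1. ]] [ 0.1  0.  -3. ] 0.31127096634373846 5.75
[578.1  -3.6 152.8] [ 0.1 -0.1  0. ] [-0.9 -2.2 -0. ]
```

View pics/w8c.png

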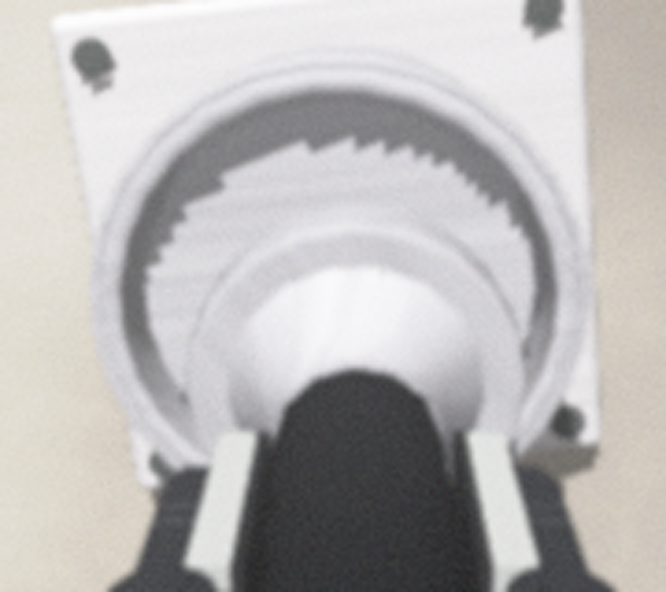

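The foot centre is at x≈356 in the crop and the rim centre at ≈337, so about 3 mm remains. I'll correct that and descend into the cup.

{"fn": "apply_moves", "kwargs": {
  "series": [
    {"jaw":0.02,"linear":[-0.001,-0.003,0.006],"rot":[0,-0.1,0]},
    {"jaw":0.02,"linear":[0,0,0.008],"rot":[0,0,0]},
    {"jaw":0.02,"linear":[0,0,0.006],"rot":[0,0,0]},
    {"jaw":0.02,"linear":[0,0,0.003],"rot":[0,0,0]},
    {"jaw":0.02,"linear":[0,0,0],"rot":[0,0,0]},
    {"jaw":0.02,"linear":[0,0,0],"rot":[0,0,0]}
  ]
}}

```text
clock: 6.3
tool_pos: [578.6, -6.8, 127.7]
tcp_rot: [-0.0, 0.11, 0.994, 0.001]
force: [-0.4, 0.3, -3.7]
grip_width: 0.313
```

```bash
python3 w.py w9;  python3 -c "
from h import *
p,R,s=pose(); print(p,level(R).round(2),totool([578.5,-6,p[2]],p,R))
im=cv2.imread('pics/w9.png'); cv2.imwrite('pics/w9c.png',cv2.resize(im[125:285,220:400],None,fx=3.7,fy=3.7,interpolation=cv2.INTER_CUBIC)[:600])"
```

```text
[578.6  -6.8 127.7] [[-1.   0.2  0. ]
 [ 0.2  1.   0. ]
 [ 0.   0.  -1. ]] [-0.4  0.3 -3.7] 0.31286986707569825 6.3
[578.5  -6.9 127.8] [ 0.1 -0.   0. ] [0.2 0.8 0. ]
```

View pics/w9c.png

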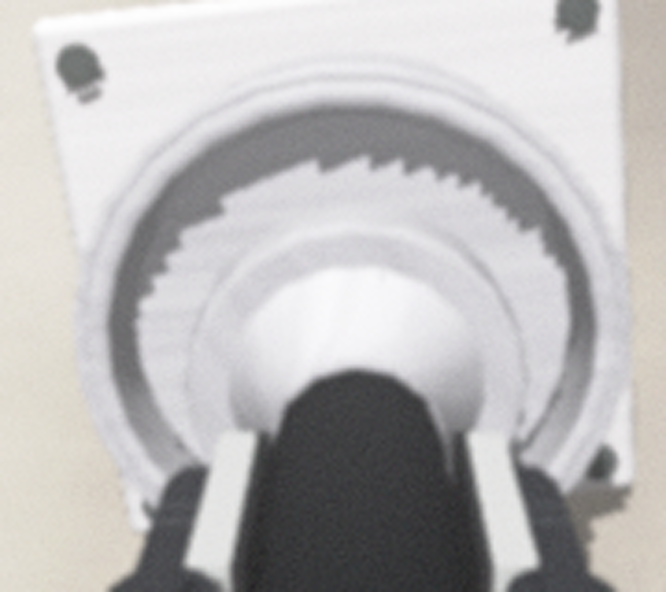

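Run:
```python
from h import *
from scipy.optimize import least_squares
d=np.load('pics/w9.npz'); p=d['p'];R=Ro.from_quat(d['R'])
def fit(pts,z,dia=None):
    P=np.array([wonz(220+x/3.7,125+y/3.7,z,p,R)[:2] for x,y in pts])
    f=lambda s:np.hypot(*(P-s[:2]).T)-(dia/2 if dia else s[2]); r=least_squares(f,[578,-6,40]); return r.x,np.abs(r.fun).max()
inn=[(108,330),(118,275),(160,198),(230,135),(300,108),(360,103),(430,115),(520,170),(580,250),(597,330),(120,410)]
out=[(78,330),(95,250),(140,180),(220,110),(300,80),(360,76),(440,86),(530,140),(610,250)]
foot=[(187,350),(205,290),(250,245),(300,225),(355,219),(410,225),(465,252),(505,295),(523,350)]
print(fit(inn,60),fit(inn,60,94)); print(fit(out,60),fit(out,60,109))
z=p[2]-74.2+16; print(fit(foot,z),fit(foot,z,64))
```

```text
(array([577.3,  -6.4,  46.9]), np.float64(0.6883401687541095)) (array([577.3,  -6.4,  40. ]), np.float64(0.6910886133136955))
(array([577.6,  -6.4,  52.2]), np.float64(0.8902502225718081)) (array([580.4,  -6.4,  40. ]), np.float64(1.8741763902688149))
(array([580. ,  -6.7,  31.7]), np.float64(0.5789571589226874)) (array([580.4,  -6.8,  40. ]), np.float64(0.6879527593129389))
```

Foot is at (580,−6.7) and cup at (577.3,−6.4), so I'll shift 2.5 mm back and then press in small steps.

{"fn": "apply_moves", "kwargs": {
  "series": [
    {"jaw":0.02,"linear":[0.0025,0,0],"rot":[0.1,0,0]},
    {"jaw":0.02,"linear":[0,0,0.003],"rot":[0,0,0]},
    {"jaw":0.02,"linear":[0,0,0.004],"rot":[0,0,0]},
    {"jaw":0.02,"linear":[0,0,0.004],"rot":[0,0,0]},
    {"jaw":0.02,"linear":[0,0,0.004],"rot":[0,0,0]},
    {"jaw":0.02,"linear":[0,0,0],"rot":[0,0,0]}
  ]
}}

```text
clock: 6.85
tool_pos: [576.5, -6.3, 113.3]
tcp_rot: [0.001, 0.11, 0.994, -0.001]
force: [-1.5, -1.2, 4.1]
grip_width: 0.31
```

```bash
python3 -c "
from h import *
p,R,s=pose(); print(p,level(R).round(2),s['force'],s['ft_torque'])"
```

```text
[576.5  -6.3 113.3] [-0.   0.2  0. ] [-1.5 -1.2  4.1] [-0.   0.3  0. ]
```

The net push is about 7 N at roughly 11 mm of travel, matching the spring. Continuing to the stop.

{"fn": "apply_moves", "kwargs": {
  "series": [
    {"jaw":0.02,"linear":[0,0,0.004],"rot":[0,0.2,0]},
    {"jaw":0.02,"linear":[0,0,0.003],"rot":[0,0,0]},
    {"jaw":0.02,"linear":[0,0,0.001],"rot":[0,0,0]},
    {"jaw":0.02,"linear":[0,0,0],"rot":[0,0,0]}
  ]
}}

```text
clock: 7.18
tool_pos: [576.9, -6.4, 106.1]
tcp_rot: [0.0, 0.11, 0.994, -0.0]
force: [-2.5, -0.3, 6.6]
grip_width: 0.316
```

```bash
python3 -c "
from h import *
p,R,s=pose(); print(p,level(R).round(2),s['force'],s['ft_torque'])"
```

```text
[576.9  -6.4 106.1] [-0.  0.  0.] [-2.5 -0.3  6.6] [0.  0.6 0. ]
```

{"fn": "apply_moves", "kwargs": {
  "series": [
    {"jaw":0.02,"linear":[0,0,0.0015],"rot":[0,0,0]},
    {"jaw":0.02,"linear":[0,0,0.001],"rot":[0,0,0]},
    {"jaw":0.02,"linear":[0,0,0.001],"rot":[0,0,0]},
    {"jaw":0.02,"linear":[0,0,0.001],"rot":[0,0,0]}
  ]
}}

```text
clock: 7.52
tool_pos: [577.2, -6.4, 103.5]
tcp_rot: [0.001, 0.11, 0.994, -0.0]
force: [-4.7, -0.6, 18.2]
grip_width: 0.312
```

```bash
python3 -c "
from h import *
p,R,s=pose(); print(p,level(R).round(2),s['force'],s['ft_torque'])"
```

```text
[577.2  -6.4 103.5] [-0.   0.1  0. ] [-4.7 -0.6 18.2] [-0.   1.  -0.1]
```

The force has jumped to about 21 N net at z=103.5, so the plate is on its stop. Holding, with a look.

{"fn": "apply_moves", "kwargs": {
  "series": [
    {"jaw":0.02,"linear":[0,0,0.0007],"rot":[0,0,0]},
    {"jaw":0.02,"linear":[0,0,0.0006],"rot":[0,0,0]},
    {"jaw":0.02,"linear":[0,0,0.0006],"rot":[0,0,0]},
    {"jaw":0.02,"linear":[0,0,0.0006],"rot":[0,0,0]},
    {"jaw":0.02,"linear":[0,0,0.0006],"rot":[0,0,0]},
    {"jaw":0.02,"linear":[0,0,0.0006],"rot":[0,0,0]}
  ]
}}

```text
clock: 8.02
tool_pos: [576.9, -6.4, 103.6]
tcp_rot: [0.002, 0.11, 0.994, -0.0]
force: [-3.1, 0.6, 9.6]
grip_width: 0.302
```

```bash
python3 w.py w10; python3 -c "
from h import *
p,R,s=pose(); print(p,level(R).round(2),s['force'],s['ft_torque'])
im=cv2.imread('pics/w10.png'); cv2.imwrite('pics/w10c.png',cv2.resize(im[115:285,220:400],None,fx=3.5,fy=3.5,interpolation=cv2.INTER_CUBIC)[:600])"
```

```text
[576.9  -6.4 103.6] [[-1.   0.2  0. ]
 [ 0.2  1.  -0. ]
 [-0.  -0.  -1. ]] [-3.1  0.6  9.6] 0.30190468969849 8.0167
[576.9  -6.4 103.6] [-0.   0.2  0. ] [-2.7  0.3  8.4] [ 0.   0.7 -0. ]
```

View pics/w10c.png

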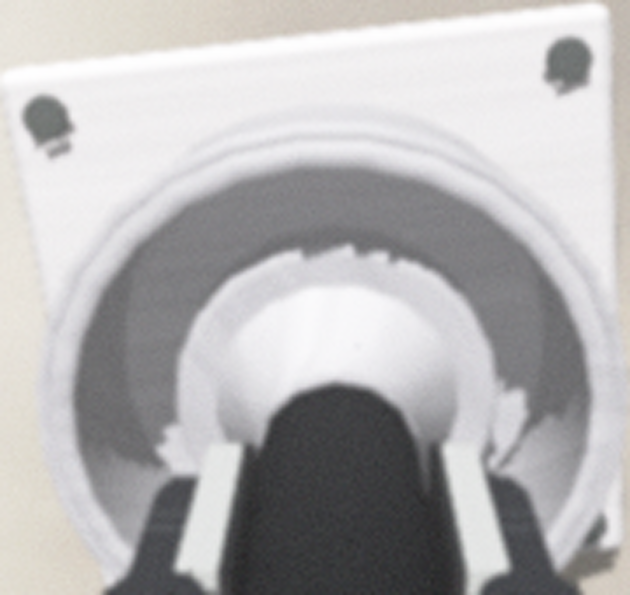

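The view shows the foot deep in the cup and centred, with no tilt or slip. Force is about 12 N net, right at the stop, so I'll hold a bit more firmly for over a second.

{"fn": "apply_moves", "kwargs": {
  "series": [
    {"jaw":0.02,"linear":[0,0,0.001],"rot":[0,0.2,0]},
    {"jaw":0.02,"linear":[0,0,0.001],"rot":[0,0,0]},
    {"jaw":0.02,"linear":[0,0,0.001],"rot":[0,0,0]},
    {"jaw":0.02,"linear":[0,0,0.001],"rot":[0,0,0]},
    {"jaw":0.02,"linear":[0,0,0.001],"rot":[0,0,0]},
    {"jaw":0.02,"linear":[0,0,0.001],"rot":[0,0,0]},
    {"jaw":0.02,"linear":[0,0,0.001],"rot":[0,0,0]},
    {"jaw":0.02,"linear":[0,0,0.001],"rot":[0,0,0]}
  ]
}}

```text
clock: 8.73
tool_pos: [577.1, -6.4, 103.6]
tcp_rot: [0.002, 0.11, 0.994, -0.0]
force: [-5.0, 0.7, 13.7]
grip_width: 0.311
```

```bash
python3 -c "
from h import *
p,R,s=pose(); print(p,level(R).round(2),s['force'],s['ft_torque'])"
```

```text
[577.1  -6.4 103.6] [-0.   0.2  0. ] [-5.   0.7 13.7] [-0.  1.  0.]
```

{"fn": "apply_moves", "kwargs": {
  "series": [
    {"jaw":0.02,"linear":[0,0,0.001],"rot":[0,0,0]},
    {"jaw":0.02,"linear":[0,0,0.001],"rot":[0,0,0]},
    {"jaw":0.02,"linear":[0,0,0.001],"rot":[0,0,0]},
    {"jaw":0.02,"linear":[0,0,0.001],"rot":[0,0,0]},
    {"jaw":0.02,"linear":[0,0,0.001],"rot":[0,0,0]},
    {"jaw":0.02,"linear":[0,0,0.001],"rot":[0,0,0]}
  ]
}}

```text
clock: 9.23
tool_pos: [576.9, -6.4, 103.5]
tcp_rot: [0.003, 0.11, 0.994, -0.001]
force: [-4.8, -0.3, 14.3]
grip_width: 0.311
```

```bash
python3 w.py w11; python3 -c "
from h import *
p,R,s=pose(); print(p,level(R).round(2),s['force'],s['ft_torque'])
snap('side','side11')
im=cv2.imread('pics/side11.png'); cv2.imwrite('pics/s11c.png',cv2.resize(im[130:330,230:440],None,fx=3,fy=3,interpolation=cv2.INTER_CUBIC)[:600])"
```

```text
[576.9  -6.4 103.5] [[-1.   0.2  0. ]
 [ 0.2  1.  -0. ]
 [-0.  -0.  -1. ]] [-4.8 -0.3 14.3] 0.31119431799823566 9.2333
[576.9  -6.4 103.5] [-0.   0.4  0. ] [-5.1 -0.6 14.6] [-0.1  1.1 -0.1]
```

View pics/s11c.png

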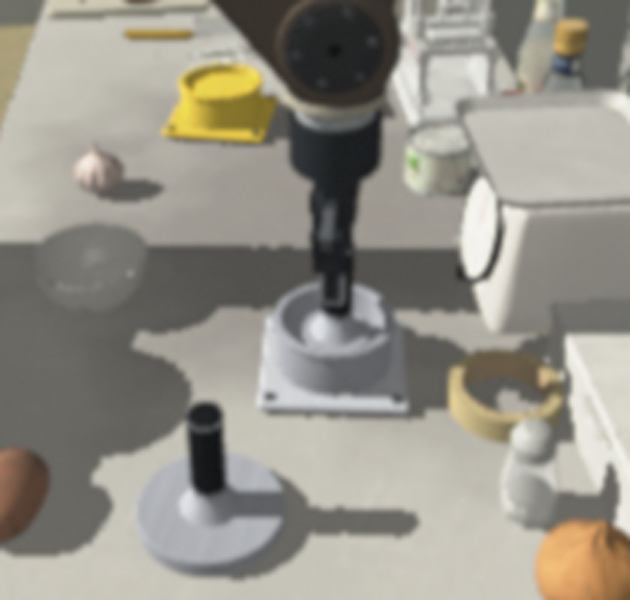

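```bash
python3 -c "
import cv2,numpy as np
ims=[cv2.resize(cv2.imread('pics/%s.png'%n)[150:370,230:410],None,fx=2.1,fy=2.4) for n in('w9','w11')]
cv2.imwrite('pics/cmp.png',np.hstack(ims))"
```

```text
(no output)
```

View pics/cmp.png

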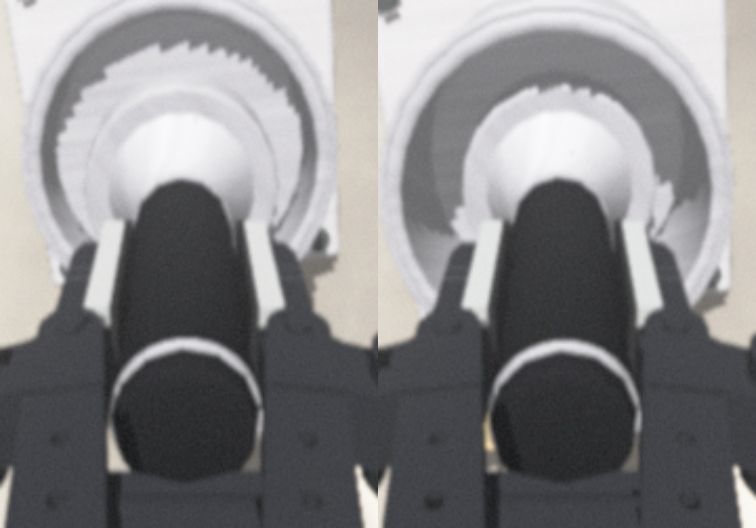

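The tamper sits identically in the grip before and after, so there was no slip or tilt. Lifting out, slowly at first.

{"fn": "apply_moves", "kwargs": {
  "series": [
    {"jaw":0.02,"linear":[0,0,-0.004],"rot":[0,0.3,0]},
    {"jaw":0.02,"linear":[0,0,-0.006],"rot":[0,0,0]},
    {"jaw":0.02,"linear":[0,0,-0.008],"rot":[0,0,0]},
    {"jaw":0.02,"linear":[0,0,-0.01],"rot":[0,0,0]},
    {"jaw":0.02,"linear":[0,0,-0.015],"rot":[0,0,0]},
    {"jaw":0.02,"linear":[0,0,-0.02],"rot":[0,0,0]},
    {"jaw":0.02,"linear":[0,0,-0.01],"rot":[0,0,0]},
    {"jaw":0.02,"linear":[0,0,0],"rot":[0,0,0]},
    {"jaw":0.02,"linear":[0,0,0],"rot":[0,0,0]}
  ]
}}

```text
clock: 10.08
tool_pos: [576.6, -6.2, 181.1]
tcp_rot: [0.001, 0.11, 0.994, -0.0]
force: [-0.0, -0.6, -2.6]
grip_width: 0.308
```

```bash
python3 w.py w12; python3 -c "
from h import *
p,R,s=pose(); print(p,level(R).round(2),s['force'],totool([560,135,p[2]],p,R))"
```

```text
[576.6  -6.2 181.1] [[-1.   0.2  0. ]
 [ 0.2  1.  -0. ]
 [-0.  -0.  -1. ]] [-0.  -0.6 -2.6] 0.30767360246449893 10.0833
[576.5  -6.2 180.9] [-0.   0.1  0. ] [-0.1  0.3 -2.4] [ 47.1 134.2  -0.1]
```

View pics/w12.png

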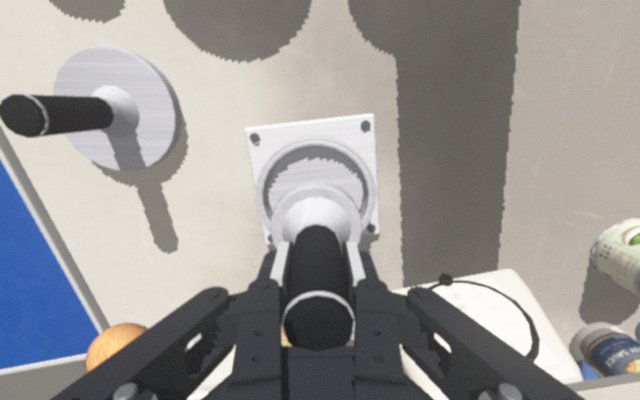

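The tamper is out and the plate face is back up near the rim (cup at (316,190)). The spot to its right (about (450,190), in shadow) is clear; carrying it there.

{"fn": "apply_moves", "kwargs": {
  "series": [
    {"jaw":0.02,"linear":[0.008,0.023,0],"rot":[0,0,0]},
    {"jaw":0.02,"linear":[0.008,0.023,0],"rot":[0,0,0]},
    {"jaw":0.02,"linear":[0.008,0.023,0],"rot":[0,0,0]},
    {"jaw":0.02,"linear":[0.008,0.023,0],"rot":[0,0,0]},
    {"jaw":0.02,"linear":[0.008,0.023,0],"rot":[0,0,0]},
    {"jaw":0.02,"linear":[0.004,0.012,0],"rot":[0,0,0]},
    {"jaw":0.02,"linear":[0,0,0],"rot":[0,0,0]},
    {"jaw":0.02,"linear":[0,0,0.02],"rot":[0,0,0]},
    {"jaw":0.02,"linear":[0,0,0.025],"rot":[0,0,0]},
    {"jaw":0.02,"linear":[0,0,0.02],"rot":[0,0,0]},
    {"jaw":0.02,"linear":[0,0,0.012],"rot":[0,0,0]},
    {"jaw":0.02,"linear":[0,0,0],"rot":[0,0,0]},
    {"jaw":0.02,"linear":[0,0,0],"rot":[0,0,0]}
  ]
}}

```text
clock: 11.22
tool_pos: [558.4, 128.6, 90.9]
tcp_rot: [-0.005, 0.111, 0.994, -0.002]
force: [0.9, -0.2, -2.1]
grip_width: 0.312
```

```bash
python3 w.py w13; python3 -c "
from h import *
p,R,s=pose(); print(p,level(R).round(2),s['force'])"
```

```text
[558.4 128.6  90.9] [[-1.   0.2 -0. ]
 [ 0.2  1.  -0. ]
 [ 0.  -0.  -1. ]] [ 0.9 -0.2 -2.1] 0.31238082918669535 11.2167
[558.4 128.6  91. ] [-0.2 -0.6  0. ] [-0.2 -0.8 -3.5]
```

View pics/w13.png

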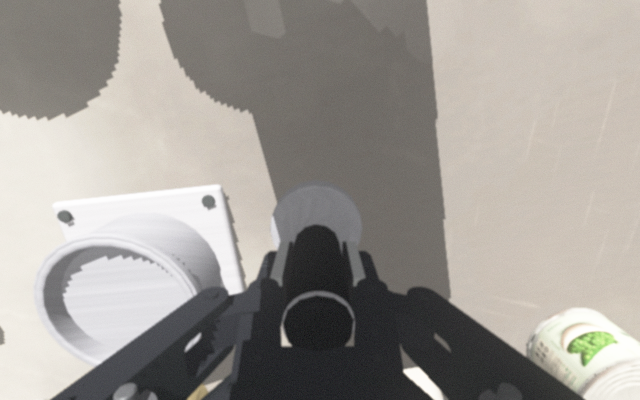

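The foot hovers over clear steel, with a gap to the mould base (base edge at x≈235, foot edge at x≈273). Lowering to contact.

{"fn": "apply_moves", "kwargs": {
  "series": [
    {"jaw":0.02,"linear":[0,0,0.006],"rot":[-0.2,-0.6,0]},
    {"jaw":0.02,"linear":[0,0,0.005],"rot":[0,0,0]},
    {"jaw":0.02,"linear":[0,0,0.001],"rot":[0,0,0]},
    {"jaw":0.02,"linear":[0,0,0],"rot":[0,0,0]}
  ]
}}

```text
clock: 11.6
tool_pos: [559.9, 127.5, 81.3]
tcp_rot: [0.002, 0.112, 0.994, -0.0]
force: [0.2, -0.1, -2.4]
grip_width: 0.314
```

```bash
python3 -c "
from h import *
p,R,s=pose(); print(p,level(R).round(2),s['force'])"
```

```text
[559.9 127.5  81.3] [ 0.   0.3 -0. ] [ 0.2 -0.1 -2.4]
```

{"fn": "apply_moves", "kwargs": {
  "series": [
    {"jaw":0.02,"linear":[0,0,0.003],"rot":[0,0.2,0]},
    {"jaw":0.02,"linear":[0,0,0.002],"rot":[0,0,0]},
    {"jaw":0.02,"linear":[0,0,0.001],"rot":[0,0,0]},
    {"jaw":0.02,"linear":[0,0,0],"rot":[0,0,0]},
    {"jaw":0.02,"linear":[0,0,0],"rot":[0,0,0]}
  ]
}}

```text
clock: 12.02
tool_pos: [560.8, 127.5, 76.3]
tcp_rot: [0.001, 0.112, 0.994, 0.0]
force: [-0.1, 0.0, -1.6]
grip_width: 0.31
```

```bash
python3 -c "
from h import *
p,R,s=pose(); print(p,level(R).round(2),s['force'])"
```

```text
[560.8 127.5  76.3] [ 0.1  0.1 -0. ] [-0.1  0.  -1.6]
```

{"fn": "apply_moves", "kwargs": {
  "series": [
    {"jaw":0.02,"linear":[0,0,0.001],"rot":[0,0.1,0]},
    {"jaw":0.02,"linear":[0,0,0.001],"rot":[0,0,0]},
    {"jaw":0.02,"linear":[0,0,0.0005],"rot":[0,0,0]},
    {"jaw":0.02,"linear":[0,0,0.0005],"rot":[0,0,0]}
  ]
}}

```text
clock: 12.35
tool_pos: [561.1, 127.5, 74.1]
tcp_rot: [0.001, 0.112, 0.994, 0.0]
force: [-2.7, -1.8, 8.3]
grip_width: 0.312
```

```bash
python3 -c "
from h import *
p,R,s=pose(); print(p,level(R).round(2),s['force'])"
```

```text
[561.1 127.5  74.1] [ 0.1  0.1 -0. ] [-2.7 -1.8  8.3]
```

Contact with the table (z=74.1, about 11 N net). Releasing gently, then opening.

{"fn": "apply_moves", "kwargs": {
  "series": [
    {"jaw":0.035,"linear":[0,0,0],"rot":[0,0,0]},
    {"jaw":0.05,"linear":[0,0,0],"rot":[0,0,0]},
    {"jaw":0.07,"linear":[0,0,0],"rot":[0,0,0]},
    {"jaw":0.085,"linear":[0,0,0],"rot":[0,0,0]},
    {"jaw":0.085,"linear":[0,0,0],"rot":[0,0,0]},
    {"jaw":0.085,"linear":[0,0,0],"rot":[0,0,0]},
    {"jaw":0.085,"linear":[0,0,0],"rot":[0,0,0]},
    {"jaw":0.085,"linear":[0,0,0],"rot":[0,0,0]}
  ],
  "squeeze": 20
}}

```text
clock: 13.02
tool_pos: [561.7, 127.6, 74.7]
tcp_rot: [0.002, 0.112, 0.994, 0.001]
force: [-0.4, 0.4, -0.3]
grip_width: 0.994
```

```bash
python3 w.py w14; python3 -c "
from h import *
p,R,s=pose(); print(p,level(R).round(2),s['force'])"
```

```text
[561.7 127.6  74.7] [[-1.   0.2  0. ]
 [ 0.2  1.   0. ]
 [-0.   0.  -1. ]] [-0.4  0.4 -0.3] 0.9942920488173156 13.0167
[561.7 127.6  74.7] [ 0.1  0.2 -0. ] [-0.3 -0.6 -0. ]
```

View pics/w14.png

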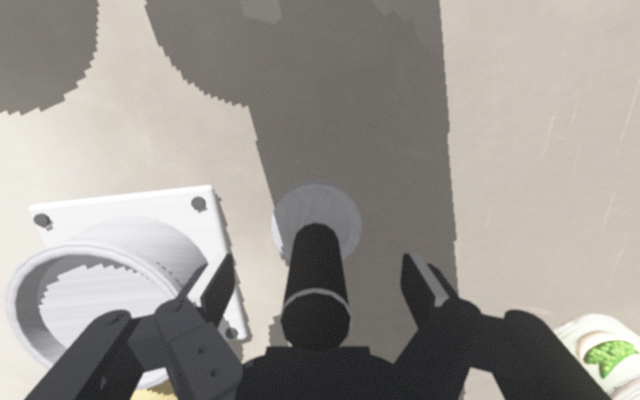

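The tamper stands free and centred between the open pads (handle top at (316,317)). Retreating straight up.

{"fn": "apply_moves", "kwargs": {
  "series": [
    {"jaw":0.085,"linear":[0,0,-0.01],"rot":[0,0,0]},
    {"jaw":0.085,"linear":[0,0,-0.02],"rot":[0,0,0]},
    {"jaw":0.085,"linear":[0,0,-0.03],"rot":[0,0,0]},
    {"jaw":0.085,"linear":[0,0,-0.03],"rot":[0,0,0]},
    {"jaw":0.085,"linear":[0,0,-0.03],"rot":[0,0,0]},
    {"jaw":0.085,"linear":[0,0,-0.02],"rot":[0,0,0]},
    {"jaw":0.085,"linear":[0,0,0],"rot":[0,0,0]},
    {"jaw":0.085,"linear":[0,0,0],"rot":[0,0,0]},
    {"jaw":0.085,"linear":[0,0,0],"rot":[0,0,0]}
  ]
}}

```text
clock: 13.82
tool_pos: [560.1, 127.4, 225.3]
tcp_rot: [0.002, 0.112, 0.994, 0.001]
force: [0.2, -0.8, -1.0]
grip_width: 0.994
```

```bash
python3 w.py w15; python3 -c "
from h import *
p,R,s=pose(); print(p,s['force']); snap('side','side15')
im=cv2.imread('pics/side15.png'); cv2.imwrite('pics/s15c.png',cv2.resize(im[130:330,230:440],None,fx=3,fy=3,interpolation=cv2.INTER_CUBIC)[:600])"
```

```text
[560.1 127.4 225.3] [[-1.   0.2  0. ]
 [ 0.2  1.   0. ]
 [-0.   0.  -1. ]] [ 0.2 -0.8 -1. ] 0.9940100093854151 13.8167
[560.  127.4 224.8] [0.4 0.3 0.5]
```

View pics/w15.png

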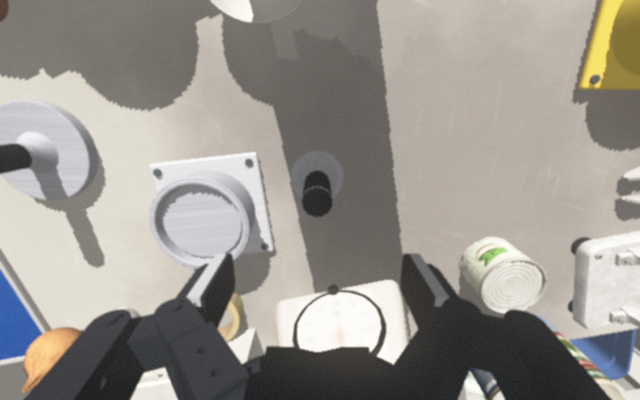

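View pics/s15c.png

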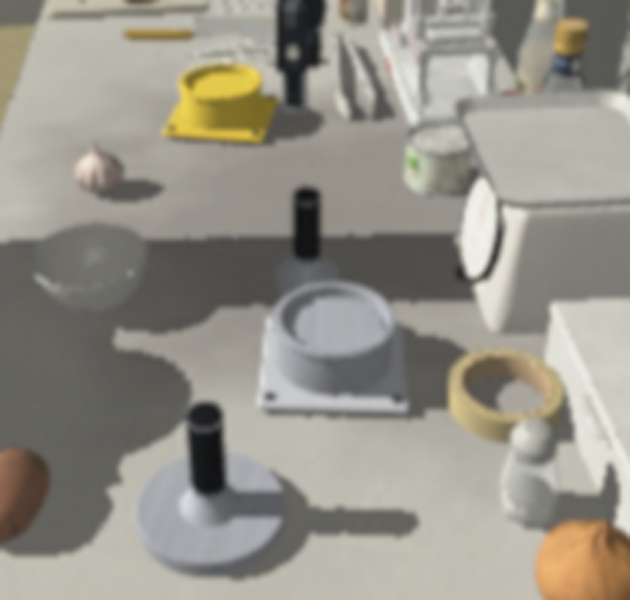

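The narrow tamper stands upright beside the mould (crop (307,225)), the plate is back up, the wide tamper is unmoved and the gripper is clear. Handing in.

```bash
python3 -c "
from h import *
print(ctrl.hand_in())"
```

```text
the job is handed in; nothing more can be done
None
```

I pressed the grey mould's plate home with the narrow tamper and held it on its stop for about 1.7 s. I then lifted the tamper out and stood it upright on the clear table at about (561, 127) mm, some 135 mm from the mould's centre. The job was handed in at about 14 s of the 58 s allowed.

**Pressing:** The tool came down 20.7 mm from the expected first contact, against 20 mm of travel. The net push was about 12 to 21 N, more than the spring's 10 N. The tamper had not slipped or tilted in the grip, and the tool stayed within 0.4° of vertical. About 5 N of sideways force showed during the hold, and I did not find its cause. Whether the plate was level is inferred from the flat foot, not measured.

**Last checks:** The final wrist and side pictures show the plate back up, the tamper upright and released, the wide tamper and yellow mould where they were, and the gripper clear with force near zero.

**Disagreement:** The top camera placed the tamper and mould about 5 mm off in y from the wrist camera, beyond the stated 2 mm calibration. I used the wrist readings, and the grasp and fit agreed with them.

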